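Fit the crank on the hand mill

ROBOT

A 7-joint arm with a two-finger parallel gripper is mounted at the origin on the work surface. World frame = base frame: x ahead of the robot, y to its left, z up, the work surface at z = 0. Lengths are in m, angles in degrees, forces in N, time in s.
With the tool pointing down it reaches from about 0.425 to 0.875 m from the base axis. Payload 4.7 kg.
Tool frame: the origin (TCP) lies midway between the tips of the shut fingers; the grasp point (between the pads) lies 19 mm behind it; z points along the fingers, y is the direction in which the jaws open and shut (so a half turn about z gives the same grasp; the last joint's range is limited). The gripper opens to 87 mm and grips with 3 to 60 N. Pads are 19 mm wide; open, the fingers measure 117 mm over their backs; the gripper's body (75 mm by 190 mm) begins 51 mm behind the grasp point.
Start: joints at [65.151, 18.392, -4.016, 83.108, 1.295, 78.541, -3.26], TCP at [0.281, -0.586, 0.223] pointing down, gripper open.
Joint ranges: [-163.93, 163.93], [-17.29, 119.83], [-79.2, 71.16], [3.27, 140.29], [-89.18, 269.18], [5.43, 117.66], [-154.24, 154.24]. Speed limits (degrees/s): [147.25, 147.25, 180, 180, 180, 180, 180].

INTERFACE

Orientations are given as [roll, pitch, yaw] about the fixed x, y, z axes, in that order (R = Rz(yaw) Ry(pitch) Rx(roll)).
In Python, from cell import env gives the robot as it stands. The module is installed in compiled form; this text tells all that it offers.
- The arm moves only by the tool servo_tool, never from a script. Its argument "plan" is a list of rows, each a list of 3 entries, a list of its own where there are three numbers: the opening, from 0 (shut) to 1 (fully open), then the shift along the tool's x, y, z in cm, then the turn, a rotation vector about the tool's x, y, z in degrees. A call has 1 to 20 rows; each row shifts and turns the pose as measured when the row begins, along the tool's axes as they then stand; what a row does not reach is not made up. A row lasts 1/12 s, in which the tool goes at most 41.7 mm and 7.16 degrees, less where a joint would pass 70% of its speed; a pose out of reach is approached as far as the arm can. A call is refused whole if a number of a shift passes 4.17 or a number of a turn 7.16, either way. A call with a gripper value outside its range is refused whole. The fingers move at their own pace and stop on an object; "force" is the grip in N (left out, the last holds). Time passes only in rows, so rows that do not move let the fingers close. It gives the time, the measured TCP pose, the force and the opening at its end, in the units of the state.
- env.get_obs(): the state, without advancing time (a new reading comes with each control period).
- env.read_camera(name): name is "scene" or "top"; returns a dict with "image" (480x640x3 uint8, blue, green, red), "fx", "fy", "cx", "cy" (pixels), "rvec" (rotation vector, rad) and "tvec" (3), from world to camera coordinates, as OpenCV has them. Camera axes: x right, y down, z forward; pixel columns grow to the right and rows downward; lengths in m; the calibration is good to about 2 mm. A picture is of the moment at which its call begins. There is no depth.
- env.sign_off(): hands the job in, once; it reports no verdict.
The state is a dict: "time_s": time; "qpos": joint angles; "joint_velocities": joint speeds; "effort": joint torques, N m; "tool_pos": TCP position; "tool_rot": TCP orientation; "force": force on the tool from outside, world axes, zero at the start; "wrist_torque": the same for the moment, N m; "grip_width": finger opening in m.
Only numpy, scipy, OpenCV 4.12 (cv2) and the standard library are available. Lean on these libraries where they do the work, as an engineer would, in place of code of your own. Each camera call takes 0.05 s, during which the arm holds its last target. There are 200 camera calls.

TASK

Put the loose crank onto the hand mill so that it is ready to grind: lower its toothed hub over the cross-shaped spindle, feel for the angle at which the teeth mesh, then ease it down fully home onto the collar and let go. Do not ram it, and leave the mug, the jar and the flask where they stand.

Things in the scene. Friction and masses are not known exactly. Their poses are not given: they have to be found in the camera images.
- crank: Loose crank, about 0.3 kg, standing on its hub on the chopping board. Origin: centre of the hub's open underside; z up the hub's axis, x along the arm. Round steel hub 54 mm across, 36 mm high. Its underside is a socket 30 mm deep, 40 mm across, with four inward teeth in its lowest 12 mm: 10 mm wide, flat tips 13 mm from the axis, every 90 degrees, one of them under the arm (+x).
- crank_grip (a point): Middle of the steel grip block on top of the hub, 51 mm above the crank's origin on the hub's axis (axes as the crank's). The block is 34 mm (x) by 24 mm (y) and 30 mm high, from 36 to 66 mm above the origin, with plain vertical flats.
- crank_knob (a point): Middle of the upright wooden knob at the end of the crank arm, 108 mm from the hub's axis in the crank's +x, 50 mm above its origin. Knob 26 mm across, its top 68 mm above the crank's origin. The flat arm is 16 mm wide and lies 30 to 35 mm above the origin.
- mill: Hand mill, screwed to the counter: square wooden base 130 mm wide, 80 mm high, grey hopper dome above, ending in a flat collar 54 mm across, 140 mm above the counter. Origin: centre of the base's underside, z up. On the collar stands the spindle with four teeth. The angle at which it has stopped differs each time and is not reported; it is stiff (0.6 N m) and stays put under a light touch.
- mill_seat (a point): Centre of the collar's top, on the spindle's axis, 140 mm above the counter: the crank's origin lies here when fully home. The spindle's four straight teeth start here: 9.6 mm wide, 12 mm high, tips 18 mm from the axis, every 90 degrees. Unmeshed, the hub's teeth rest on top of them, 12 mm above home; within about 4 degrees of mesh it goes all the way down.
- pilot_tip (a point): Top centre of the spindle's smooth round pilot, 24 mm above the collar. The pilot is 23 mm across, tapered to 10 mm across over its top 10 mm, and rises 12 mm above the teeth. It fits between the socket's teeth with 1.5 mm of play all round, so the hub can be lowered over it at any angle.
- board: White chopping board lying fixed on the counter, 200 mm (x) by 280 mm (y), 12 mm thick. Origin: centre of its underside.
- mug: White mug, 80 mm in diameter and 90 mm high, bystander. Origin: centre of its underside.
- jar: Amber glass jar, 76 mm in diameter and 110 mm high, bystander. Origin: centre of its underside.
- flask: Blue drinking flask with a green cap, 86 mm in diameter and 191 mm high, bystander. Origin: centre of its underside.
There are look-alikes about, which are no part of the job. Leave any orange or yellow look-alike of the mill alone.

How it is judged:
By the outcome, as a careful person would: the job done as asked, in the order asked, and still so for the second after the job is handed in, with the robot touching nothing.
It also fails if it takes over 72 s, if anything falls off the work surface, if the arm or the gripper's body presses on something with over 40 N, if the wrist force passes 120 N, or if a joint passes its speed limit or range.

## Working session

There is one attempt and no reset: what is moved stays moved. The work goes in short steps, Python scripts to look and compute and a tool call to move; the robot and the scene stay as the last step left them, time stands still between calls to the robot, and variables do not carry over. Pictures are saved under pics/ and viewed, about 8 in all and at most 12, crops included, and the job is handed in when it is done.

Besides the shell and the picture viewer there is one more tool, called after "Call:" as name([rows], argument=value, ...), one row to a line, values as JSON. servo_tool: Moves the arm, as the interface text tells. Its arguments: {"type":"object","properties":{"plan":{"type":"array"},"force":{"type":"number"}},"required":["plan"]}

```bash
mkdir -p pics; cat > h.py <<'E'
import numpy as np, cv2
from cell import env
def snap(n,f):
    c=env.read_camera(n); cv2.imwrite(f,c["image"]); 
    np.savez(f[:-4]+".npz",**{k:np.asarray(c[k]) for k in("fx","fy","cx","cy","rvec","tvec")}); return c
def cam(f):
    d=np.load(f); R=cv2.Rodrigues(d["rvec"].reshape(3,1))[0]; t=d["tvec"].reshape(3)
    K=np.array([[d["fx"],0,d["cx"]],[0,d["fy"],d["cy"]],[0,0,1]],float); return K,R,t
def ray(f,u,v):
    K,R,t=cam(f); d=R.T@np.linalg.solve(K,[u,v,1.]); return -R.T@t,d/np.linalg.norm(d)
def atz(f,u,v,z):
    o,d=ray(f,u,v); return o+d*(z-o[2])/d[2]
def tri(f1,p1,f2,p2):
    o1,d1=ray(f1,*p1);o2,d2=ray(f2,*p2)
    s=np.linalg.lstsq(np.c_[d1,-d2],o2-o1,rcond=None)[0]
    a=o1+s[0]*d1;b=o2+s[1]*d2; return (a+b)/2,np.linalg.norm(a-b)
def proj(f,p):
    K,R,t=cam(f); q=K@(R@np.asarray(p,float)+t); return q[:2]/q[2]
E
python3 - <<'E'
from h import *
for n in("scene","top"):
    snap(n,f"pics/{n}0.png"); K,R,t=cam(f"pics/{n}0.npz"); print(n,K[0,0],-R.T@t,R[2])
print(env.get_obs())
E
```

```text
scene 591.2273858868853 [ 1.15557707 -1.10820657  0.92358294] [-0.41771119  0.73254473 -0.53749007]
top 484.27549285513663 [0.40955445 0.00164417 1.29163972] [ 0.10482792  0.01066363 -0.9944332 ]
{'time_s': 0.1, 'qpos': array([65.15117597, 18.43497698, -4.01598207, 83.16702551,  1.29437473,
       78.5387091 , -3.26140216]), 'joint_velocities': array([ 0.01538288, -0.07191239, -0.05965707, -0.11128451, -0.12173458,
        0.04781532, -0.05484693]), 'effort': array([-1.10665896e-03, -4.92570877e+01, -4.06302055e-01, -3.13396382e+01,
       -6.40928792e-02,  3.95237573e-02,  1.00710258e-04]), 'tool_pos': array([ 0.28119427, -0.58550215,  0.22157682]), 'tool_rot': array([-1.79904483e+02,  4.53889834e-03,  2.56573034e+01]), 'force': array([0.04943385, 0.03701818, 0.59722328]), 'wrist_torque': array([-0.00760087, -0.01908699,  0.05524263]), 'grip_width': 0.08720386016163328}
```

View pics/scene0.png

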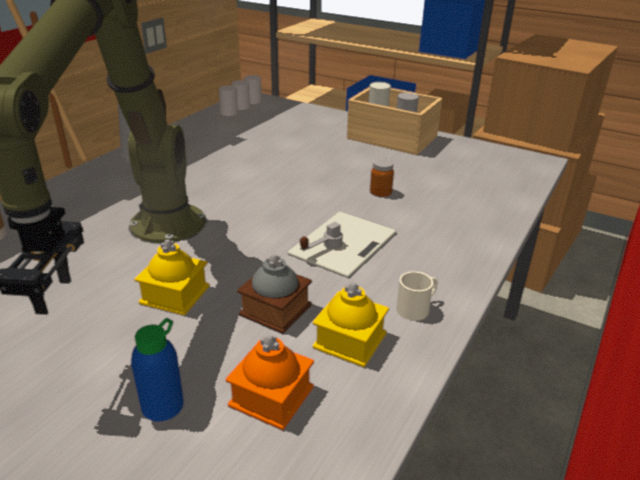

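View pics/top0.png

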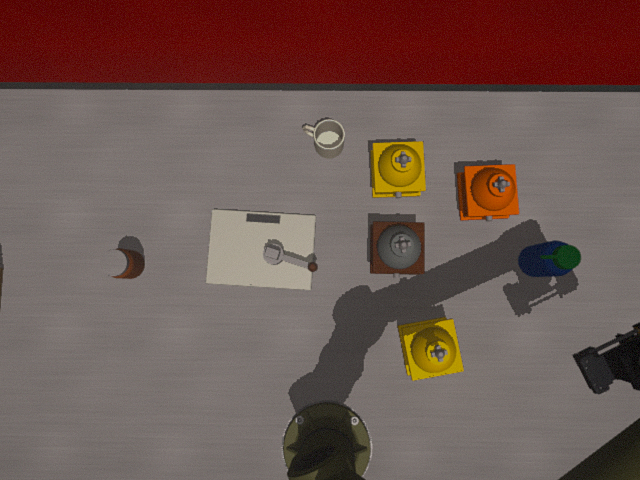

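The scene view shows the real mill (brown base, grey dome) at about (275,290), with its pilot near (274,262). The crank is on the board, with its block at (333,230) and knob at (304,243). In the top view the mill spindle is near (402,243), the hub near (273,252) and the knob near (313,266). I'll enlarge these areas.

```bash
python3 - <<'E'
import cv2, numpy as np
t=cv2.imread("pics/top0.png"); s=cv2.imread("pics/scene0.png")
def cr(i,x,y,w,h): return cv2.resize(i[y:y+h,x:x+w],(400,300),interpolation=cv2.INTER_CUBIC)
o=np.vstack([np.hstack([cr(t,250,225,80,60),cr(t,370,215,60,45)]),np.hstack([cr(s,290,205,80,60),cr(s,245,245,60,45)])])
cv2.imwrite("pics/crop0.png",o)
E
```

```text
(no output)
```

View pics/crop0.png

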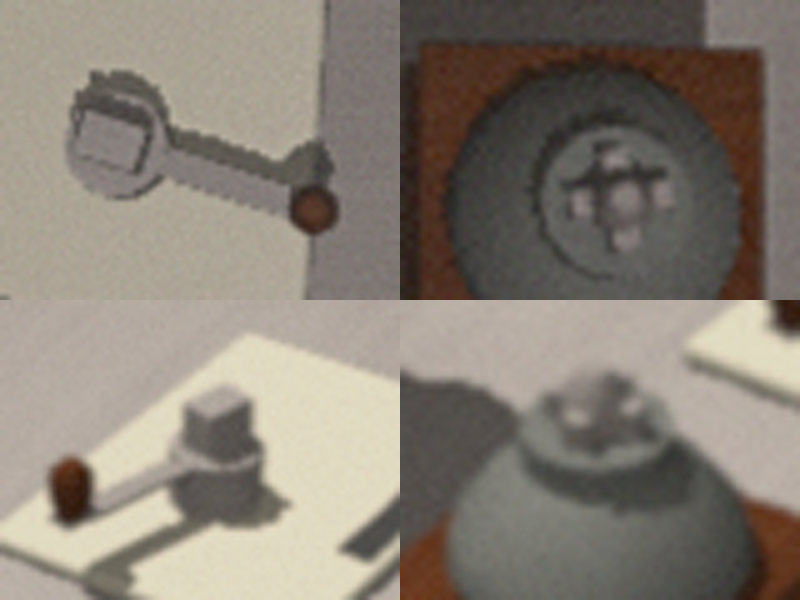

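The crops give these centres (crop pixels):

| Feature | Top view | Scene view |
|---|---|---|
| Block top | (113,141) | (217,102) |
| Knob top | (314,206) | (70,162) |
| Pilot tip | (224,200) | (200,78) |

In the top view the spindle's tooth tips are at (210,155), (265,193), (225,240) and (182,207).

```bash
python3 - <<'E'
from h import *
T,S="pics/top0.npz","pics/scene0.npz"
f=lambda x,y,s,u,v:(x+(u+.5)/s-.5,y+(v+.5)/s-.5)
a=lambda u,v:f(250,225,5,u,v); b=lambda u,v:f(370,215,20/3,u,v)
c=lambda u,v:f(290,205,5,u,v); d=lambda u,v:f(245,245,20/3,u,v)
P=lambda n,r:print(n,np.round(r[0],4),round(r[1],4))
P("block",tri(T,a(113,141),S,c(217,102)))
P("knob",tri(T,a(314,206),S,c(70,162)))
P("pilot",tri(T,b(224,200),S,d(200,78)))
print("block@z",atz(T,*a(113,141),.078),atz(S,*c(217,102),.078))
print("knob@z",atz(T,*a(314,206),.08))
print("pilot@z",atz(T,*b(224,200),.164),atz(S,*d(200,78),.164))
print("collar@z",atz(T,*b(217,202),.14))
k=[atz(T,*b(*p),.152) for p in[(210,155),(265,193),(225,240),(182,207)]]
print("teeth",np.mean(k,0))
for i in(0,1):
    q=k[i]-k[i+2]; print(np.degrees(np.arctan2(q[1],q[0])),np.hypot(*q[:2]))
q=atz(T,*a(314,206),.08)-atz(T,*a(113,141),.078); print("arm",np.degrees(np.arctan2(q[1],q[0])),np.hypot(*q[:2]))
E=[atz(T,*a(*p),.078) for p in[(84,107),(154,128),(140,176),(73,154)]]
for i,j in((0,1),(3,2),(1,2),(0,3)):
    q=E[j]-E[i]; print("edge",np.degrees(np.arctan2(q[1],q[0])),np.hypot(*q[:2]))
E
```

```text
block [0.492  0.1411 0.0771] 0.0031
knob [0.4593 0.039  0.0815] 0.0013
pilot [ 0.5089 -0.1746  0.1594] 0.0044
block@z [0.49061012 0.14014794 0.078     ] [0.49386815 0.14087519 0.078     ]
knob@z [0.4588098  0.03867873 0.08      ]
pilot@z [ 0.50673869 -0.17511393  0.164     ] [ 0.51462679 -0.17903039  0.164     ]
collar@z [ 0.50806865 -0.17637281  0.14      ]
teeth [ 0.50821671 -0.17576172  0.152     ]
9.53014356656145 0.030545140018209686
-79.9172289730068 0.029804340559036965
arm -107.40092490090024 0.10633559680422269
edge -106.17787568060453 0.03692203279778645
edge -107.60045456198166 0.0355629569524893
edge 164.77314677116928 0.0250730077387519
edge 168.04576549341763 0.024252528815795697
```

Checks: the block top comes out at z=0.077 (expected 0.078), the knob at 0.0815 (0.080), arm length 106 mm (108) and tooth span 30 mm. The pilot height is 4 mm off, so I'll re-check that later. The crank is at about (0.491, 0.140) with its arm at -107°. The mill is at about (0.508, -0.1755), with its teeth at about 10° mod 90. First I'll lift and travel.

Call:
servo_tool([
  [1,[0,0,-3],[0,0,0]],
  [1,[0,0,-3],[0,0,0]],
  [1,[2.5,-2.25,0],[0,0,0]],
  [1,[2.5,-2.25,0],[0,0,0]],
  [1,[2.5,-2.25,0],[0,0,0]],
  [1,[2.5,-2.25,0],[0,0,0]],
  [1,[2.5,-2.25,0],[0,0,0]],
  [1,[2.5,-2.25,0],[0,0,0]],
  [1,[2.5,-2.25,0],[0,0,0]],
  [1,[2.5,-2.25,0],[0,0,0]],
  [1,[2.5,-2.25,0],[0,0,0]],
  [1,[2.5,-2.25,0],[0,0,0]],
  [1,[2.5,-2.25,0],[0,0,0]],
  [1,[2.5,-2.25,0],[0,0,0]],
  [1,[2.5,-2.25,0],[0,0,0]],
  [1,[2.5,-2.25,0],[0,0,0]],
])

```text
time_s: 1.43
tool_pos: [0.4609, -0.1376, 0.2757]
tool_rot: [-179.3, 0.5, 24.6]
force: [0.2, -0.2, -0.7]
grip_width: 0.0868
```

```bash
cat >> h.py <<'E'
from scipy.spatial.transform import Rotation as Ro
def delta(target,yaw):
    o=env.get_obs(); R=Ro.from_euler("xyz",o["tool_rot"],degrees=True)
    Rt=Ro.from_euler("xyz",[180,0,yaw],degrees=True)
    print("pos",o["tool_pos"].round(4),o["tool_rot"].round(2),"F",o["force"].round(1),"T",o["wrist_torque"].round(2),"w",round(o["grip_width"],4),"t",round(o["time_s"],2),"q7",o["qpos"][6].round(1))
    d=np.array(target)-o["tool_pos"]
    print("shift cm",(R.inv().apply(d)*100).round(2),"turn",(R.inv()*Rt).as_rotvec(degrees=True).round(2),"shift at target yaw",(Rt.inv().apply(d)*100).round(2))
E
python3 -c "
from h import *
delta([.491,.140,.15],72.8)"
```

```text
pos [ 0.4609 -0.1376  0.2757] [-179.28    0.52   24.58] F [ 0.2 -0.2 -0.7] T [ 0.02 -0.06 -0.03] w 0.0868 t 1.43 q7 -50.7
shift cm [ 14.4  -23.83  12.74] turn [ -0.9    0.19 -48.22] shift at target yaw [27.41 -5.33 12.57]
```

Call:
servo_tool([
  [1,[0,0,0],[-0.9,0.2,-6.9]],
  [1,[0,0,0],[0,0,-6.9]],
  [1,[0,0,0],[0,0,-6.9]],
  [1,[0,0,0],[0,0,-6.9]],
  [1,[0,0,0],[0,0,-6.9]],
  [1,[0,0,0],[0,0,-6.9]],
  [1,[0,0,0],[0,0,-6.9]],
  [1,[3.4,-0.67,0],[0,0,0]],
  [1,[3.4,-0.67,0],[0,0,0]],
  [1,[3.4,-0.67,0],[0,0,0]],
  [1,[3.4,-0.67,0.5],[0,0,0]],
  [1,[3.4,-0.67,1],[0,0,0]],
  [1,[3.4,-0.67,1.5],[0,0,0]],
  [1,[3.4,-0.67,2],[0,0,0]],
  [1,[3.4,-0.67,2],[0,0,0]],
  [1,[0,0,2],[0,0,0]],
  [1,[0,0,0],[0,0,0]],
])

```text
time_s: 2.85
tool_pos: [0.4799, 0.1619, 0.178]
tool_rot: [-179.8, 0.1, 74.8]
force: [-0.1, -1.5, -0.6]
grip_width: 0.087
```

```bash
python3 -c "
from h import *
delta([.491,.140,.052],72.8)"
```

```text
pos [0.4799 0.1619 0.178 ] [-1.7979e+02  1.2000e-01  7.4770e+01] F [-0.1 -1.5 -0.6] T [-0.15  0.03  0.  ] w 0.087 t 2.85 q7 -40.0
shift cm [-1.8  1.7 12.6] turn [-0.21  0.12  1.97] shift at target yaw [-1.77  1.71 12.6 ]
```

Call:
servo_tool([
  [1,[-0.9,0.85,1],[-0.2,0.1,2]],
  [1,[-0.9,0.85,1.5],[0,0,0]],
  [1,[0,0,2],[0,0,0]],
  [1,[0,0,2],[0,0,0]],
  [1,[0,0,1],[0,0,0]],
  [1,[0,0,0],[0,0,0]],
])

```text
time_s: 3.35
tool_pos: [0.4962, 0.1294, 0.1019]
tool_rot: [179.6, 0.2, 71.7]
force: [-0.9, 0.4, -0.1]
grip_width: 0.0871
```

```bash
python3 - <<'E'
from h import *
delta([.491,.140,.052],72.8)
snap("scene","pics/s1.png")
i=cv2.imread("pics/s1.png")[150:270,260:420]
cv2.imwrite("pics/s1c.png",cv2.resize(i,(800,600),interpolation=cv2.INTER_CUBIC))
E
```

```text
pos [0.4962 0.1294 0.1019] [1.7963e+02 1.5000e-01 7.1690e+01] F [-0.9  0.4 -0.1] T [-0.02 -0.06 -0.02] w 0.0871 t 3.35 q7 -42.9
shift cm [ 0.86 -0.85  4.98] turn [ 0.37  0.16 -1.11] shift at target yaw [ 0.86 -0.81  4.99]
```

View pics/s1c.png

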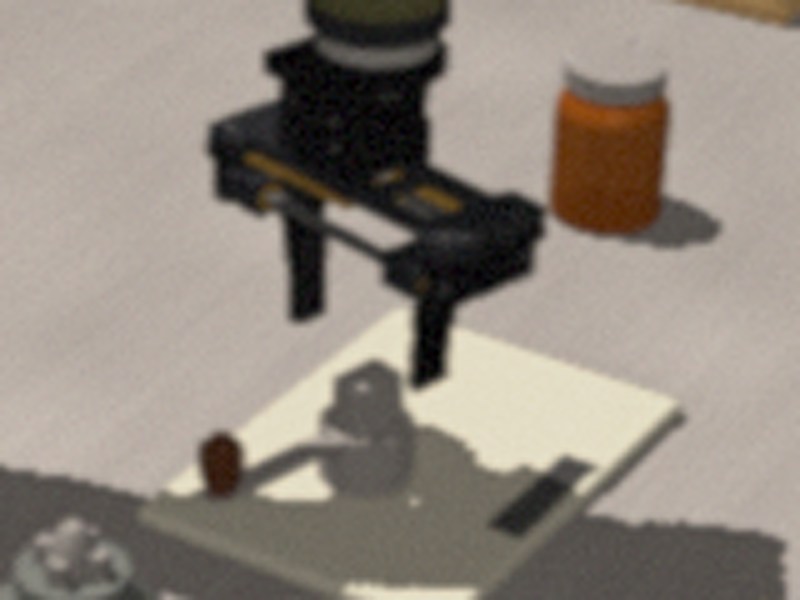

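The fingers (tips at crop (305,318) and (425,383)) straddle the block at (372,375). I'll correct the offset and go down slowly.

Call:
servo_tool([
  [1,[0.5,-0.5,0],[0.4,0.2,-1.1]],
  [1,[0.4,-0.35,0],[0,0,0]],
  [1,[0,0,0],[0,0,0]],
  [1,[0,0,0.8],[0,0,0]],
  [1,[0,0,0.8],[0,0,0]],
  [1,[0,0,0.8],[0,0,0]],
  [1,[0,0,0.5],[0,0,0]],
  [1,[0,0,0],[0,0,0]],
  [1,[0,0,0],[0,0,0]],
])

```text
time_s: 4.15
tool_pos: [0.4944, 0.1416, 0.0756]
tool_rot: [179.6, -0.2, 72.8]
force: [0.1, 0.3, -0.0]
grip_width: 0.087
```

```bash
python3 - <<'E'
from h import *
delta([.4913,.140,.0525],72.8)
E
```

```text
pos [0.4944 0.1416 0.0756] [179.58  -0.22  72.78] F [ 0.1  0.3 -0. ] T [-0.06 -0.05 -0.  ] w 0.087 t 4.15 q7 -44.5
shift cm [-0.26 -0.27  2.31] turn [ 0.42 -0.22 -0.02] shift at target yaw [-0.25 -0.25  2.31]
```

Call:
servo_tool([
  [1,[-0.25,-0.25,0.4],[0.4,-0.2,0]],
  [1,[0,0,0.5],[0,0,0]],
  [1,[0,0,0.5],[0,0,0]],
  [1,[0,0,0.5],[0,0,0]],
  [1,[0,0,0.2],[0,0,0]],
  [1,[0,0,0],[0,0,0]],
  [1,[0,0,0],[0,0,0]],
])

```text
time_s: 4.73
tool_pos: [0.4908, 0.1395, 0.0518]
tool_rot: [-179.9, 0.0, 72.8]
force: [-0.5, 1.8, -0.8]
grip_width: 0.0868
```

```bash
python3 - <<'E'
from h import *
delta([.4913,.140,.0525],72.8)
E
```

```text
pos [0.4908 0.1395 0.0518] [-1.7993e+02  2.0000e-02  7.2750e+01] F [-0.5  1.8 -0.8] T [-0.02 -0.06  0.02] w 0.0868 t 4.73 q7 -45.6
shift cm [ 0.06  0.04 -0.07] turn [-0.07  0.02 -0.05] shift at target yaw [ 0.06  0.04 -0.07]
```

Position is good; closing.

Call:
servo_tool([
  [0,[0,0,0],[0,0,0]],
  [0,[0,0,0],[0,0,0]],
  [0,[0,0,0],[0,0,0]],
  [0,[0,0,0],[0,0,0]],
  [0,[0,0,0],[0,0,0]],
  [0,[0,0,0],[0,0,0]],
  [0,[0,0,0],[0,0,0]],
  [0,[0,0,0],[0,0,0]],
  [0,[0,0,0],[0,0,0]],
  [0,[0,0,0],[0,0,0]],
], force=40)

```text
time_s: 5.57
tool_pos: [0.4917, 0.1398, 0.0529]
tool_rot: [180.0, -0.0, 72.8]
force: [0.9, -0.1, -0.3]
grip_width: 0.0286
```

Call:
servo_tool([
  [0,[0,0,-0.5],[0,0,0]],
  [0,[0,0,-1],[0,0,0]],
  [0,[0,0,-2],[0,0,0]],
  [0,[0,0,-2],[0,0,0]],
  [0,[0,0,-2],[0,0,0]],
  [0,[0,0,-2],[0,0,0]],
  [0,[0,0,-2],[0,0,0]],
  [0,[0,0,-2],[0,0,0]],
  [0,[0,0,-2],[0,0,0]],
  [0,[0,0,-2],[0,0,0]],
  [0,[0,0,-1],[0,0,0]],
  [0,[0,0,0],[0,0,0]],
  [0,[0,0,0],[0,0,0]],
])

```text
time_s: 6.65
tool_pos: [0.4845, 0.1394, 0.2462]
tool_rot: [-179.4, 0.3, 73.0]
force: [-0.5, -0.7, -3.8]
grip_width: 0.0236
```

```bash
python3 - <<'E'
from h import *
delta([.508,-.1755,.25],100)
snap("scene","pics/s2.png");snap("top","pics/t2.png")
p=env.get_obs()["tool_pos"]; print(proj("pics/s2.npz",p),proj("pics/t2.npz",p))
s=cv2.imread("pics/s2.png")
x,y=proj("pics/s2.npz",p).astype(int)
t=cv2.imread("pics/t2.png"); 
X,Y=proj("pics/t2.npz",p).astype(int)
a=cv2.resize(s[y-60:y+60,x-60:x+60],(400,400)); b=cv2.resize(t[Y-60:Y+60,X-60:X+60],(400,400))
cv2.imwrite("pics/c2.png",np.hstack([a,b]))
E
```

```text
pos [0.4845 0.1394 0.2462] [-179.36    0.33   72.99] F [-0.5 -0.7 -3.8] T [ 0.09 -0.12  0.05] w 0.0236 t 6.65 q7 -37.2
shift cm [-29.42  11.46  -0.34] turn [ -0.71   0.17 -27.01] shift at target yaw [-31.42  -3.15  -0.38]
[331.37397717 169.81786524] [263.84806329 250.58915609]
```

View pics/c2.png

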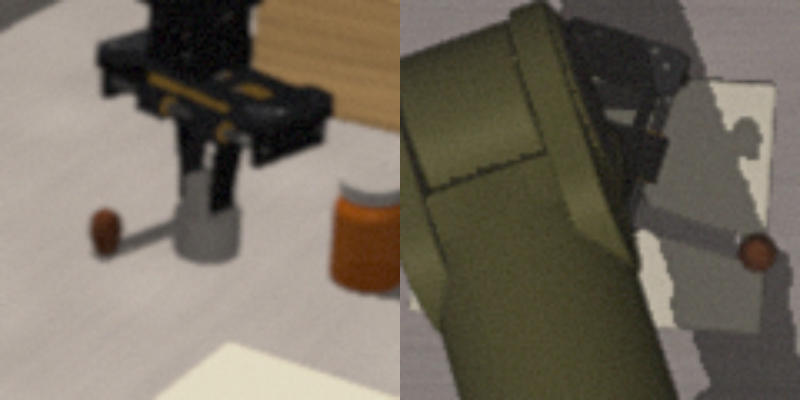

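The crank is held (width 23.6 mm) and upright. Its knob is at crop (105,215) at the top in the scene view and (357,252) in the top view. I'll triangulate it to get the crank's pose in the tool frame.

```bash
python3 - <<'E'
from h import *
f=lambda x,y,u,v:(x+(u+.5)*.3-.5,y+(v+.5)*.3-.5)
o=env.get_obs()["tool_pos"]
a=f(331-60,169-60,105,214);b=f(263-60,250-60,357,252)
r=tri("pics/t2.npz",b,"pics/s2.npz",a);print(r)
k=atz("pics/t2.npz",*b,.246+.029); q=k-o; print(k,np.hypot(*q[:2]),np.degrees(np.arctan2(q[1],q[0])))
E
```

```text
(array([0.45334936, 0.03922394, 0.2696542 ]), np.float64(0.0027158162297958224))
[0.45198512 0.03829148 0.275     ] 0.10596015377026675 -107.63050302054346
```

Call:
servo_tool([
  [0,[0,0,0],[-0.7,0.2,-4]],
  [0,[0,0,0],[0,0,-5]],
  [0,[0,0,0],[0,0,-5]],
  [0,[0,0,0],[0,0,-5]],
  [0,[0,0,0],[0,0,-5]],
  [0,[0,0,0],[0,0,-3]],
  [0,[-1,-0.1,0],[0,0,0]],
  [0,[-2.4,-0.3,0],[0,0,0]],
  [0,[-2.4,-0.3,0],[0,0,0]],
  [0,[-2.4,-0.3,0],[0,0,0]],
  [0,[-2.4,-0.3,0],[0,0,0]],
  [0,[-2.4,-0.3,0],[0,0,0]],
  [0,[-2.4,-0.3,0],[0,0,0]],
  [0,[-2.4,-0.3,0],[0,0,0]],
  [0,[-2.4,-0.3,0],[0,0,0]],
  [0,[-2.4,-0.3,0],[0,0,0]],
  [0,[-2.4,-0.2,0],[0,0,0]],
  [0,[-2,0,0],[0,0,0]],
  [0,[-1,0,0],[0,0,0]],
  [0,[0,0,0],[0,0,0]],
])

```text
time_s: 8.42
tool_pos: [0.4937, -0.152, 0.2107]
tool_rot: [-176.9, -1.1, 101.9]
force: [-0.2, 0.9, -3.6]
grip_width: 0.0238
```

```bash
python3 - <<'E'
from h import *
delta([.508,-.1755,.25],100)
E
```

```text
pos [ 0.4937 -0.152   0.2107] [-176.95   -1.06  101.93] F [-0.2  0.9 -3.6] T [-0.01 -0.16  0.03] w 0.0238 t 8.42 q7 23.1
shift cm [-2.52  0.7  -4.02] turn [-3.07 -1.01  1.96] shift at target yaw [-2.57  1.   -3.93]
```

Call:
servo_tool([
  [0,[0,0,-1.3],[-1.5,-0.5,0]],
  [0,[0,0,-1.3],[-1.5,-0.5,0]],
  [0,[-0.6,0.2,-1],[0,0,-0.6]],
  [0,[-0.6,0.2,0],[0,0,-0.6]],
  [0,[-0.6,0.2,0],[0,0,-0.6]],
  [0,[-0.5,0.2,0],[0,0,0]],
  [0,[0,0,0],[0,0,0]],
  [0,[0,0,0],[0,0,0]],
])

```text
time_s: 9.08
tool_pos: [0.5072, -0.1673, 0.2407]
tool_rot: [-179.5, -0.7, 104.3]
force: [-0.7, 0.5, -3.6]
grip_width: 0.0236
```

```bash
python3 - <<'E'
from h import *
delta([.508,-.1755,.25],100)
snap("scene","pics/s3.png");snap("top","pics/t3.png")
s=cv2.imread("pics/s3.png"); t=cv2.imread("pics/t3.png")
a=cv2.resize(s[190:310,215:335],(400,400),interpolation=cv2.INTER_CUBIC); b=cv2.resize(t[190:310,340:460],(400,400),interpolation=cv2.INTER_CUBIC)
cv2.imwrite("pics/c3.png",np.hstack([a,b]))
E
```

```text
pos [ 0.5072 -0.1673  0.2407] [-179.47   -0.73  104.34] F [-0.7  0.5 -3.6] T [ 0.   -0.14 -0.02] w 0.0236 t 9.08 q7 27.8
shift cm [-0.8  -0.13 -0.94] turn [-0.56 -0.71  4.35] shift at target yaw [-0.82 -0.06 -0.93]
```

View pics/c3.png

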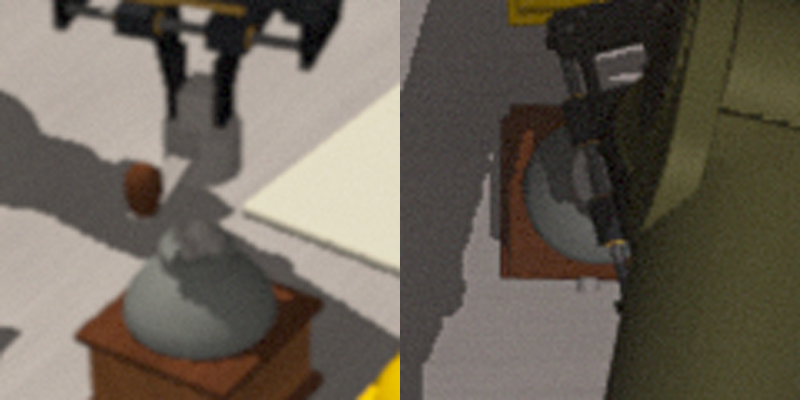

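The scene crop shows the hub (205,155) behind and above the pilot (192,228). I'll cross-check the mill's position from the collar and base in the scene view, and correct the pose with a small move.

```bash
python3 - <<'E'
from h import *
d=lambda u,v:(245+(u+.5)*.15-.5,245+(v+.5)*.15-.5)
print("collar scene",atz("pics/scene0.npz",*d(196,131),.14))
for v in(66,70,74):print(v,atz("pics/scene0.npz",*d(200,v),.164))
S="pics/scene0.npz"
for p in[(.508,-.1755,.14),(.508,-.1755,.164)]:
    q=proj(S,p); print("expected crop px",(q-245+.5)/.15-.5, proj("pics/top0.npz",p))
# brown base top (z=.08) corners in top crop
b=lambda u,v:(370+(u+.5)*.15-.5,215+(v+.5)*.15-.5)
A,B=atz("pics/top0.npz",*b(20,42),.08),atz("pics/top0.npz",*b(366,48),.08); print(A,B,np.linalg.norm(A-B))
E
```

```text
collar scene [ 0.51151998 -0.17786526  0.14      ]
66 [ 0.51050351 -0.17285172  0.164     ]
70 [ 0.51188215 -0.17491759  0.164     ]
74 [ 0.51325657 -0.17697714  0.164     ]
expected crop px [191.36899372 124.69321361] [401.75823581 244.90060665]
expected crop px [189.69605764  67.52008179] [403.3363544 244.0376005]
[ 0.57327721 -0.11175184  0.08      ] [ 0.57204153 -0.2422931   0.08      ] 0.13054710362496788
```

Call:
servo_tool([
  [0,[-0.4,-0.1,0],[-0.5,-0.7,2]],
  [0,[-0.4,0,0],[0,0,2]],
  [0,[0,0,0],[0,0,0]],
  [0,[0,0,0],[0,0,0]],
  [0,[0,0,0],[0,0,0]],
])

```text
time_s: 9.6
tool_pos: [0.507, -0.1738, 0.2391]
tool_rot: [-179.8, -0.1, 100.4]
force: [-0.9, 0.3, -4.7]
grip_width: 0.024
```

```bash
python3 - <<'E'
from h import *
delta([.508,-.1755,.21],100)
E
```

```text
pos [ 0.507  -0.1738  0.2391] [-1.7980e+02 -1.4000e-01  1.0036e+02] F [-0.9  0.3 -4.7] T [-0.01 -0.1  -0.01] w 0.024 t 9.6 q7 24.3
shift cm [-0.19  0.08  2.91] turn [-0.2  -0.14  0.36] shift at target yaw [-0.19  0.07  2.91]
```

The mill estimate from both views is about (0.509, -0.176). TCP heights: pilot entry about 0.205, teeth on teeth 0.193, home 0.181.

Call:
servo_tool([
  [0,[-0.2,0.2,0.5],[-0.2,-0.1,0.4]],
  [0,[0,0,0.5],[0,0,0]],
  [0,[0,0,0.5],[0,0,0]],
  [0,[0,0,0.5],[0,0,0]],
  [0,[0,0,0.4],[0,0,0]],
  [0,[0,0,0],[0,0,0]],
  [0,[0,0,0],[0,0,0]],
])

```text
time_s: 10.18
tool_pos: [0.5089, -0.1743, 0.2114]
tool_rot: [-179.9, -0.1, 100.1]
force: [0.2, 0.9, -3.5]
grip_width: 0.0237
```

```bash
python3 - <<'E'
from h import *
delta([.509,-.176,.195],100)
E
```

```text
pos [ 0.5089 -0.1743  0.2114] [-1.7993e+02 -1.2000e-01  1.0009e+02] F [ 0.2  0.9 -3.5] T [-0.01 -0.04 -0.03] w 0.0237 t 10.18 q7 23.6
shift cm [-0.17 -0.02  1.64] turn [-0.07 -0.12  0.09] shift at target yaw [-0.17 -0.02  1.64]
```

Call:
servo_tool([
  [0,[-0.15,0,0.2],[-0.1,-0.1,0]],
  [0,[0,0,0.2],[0,0,0]],
  [0,[0,0,0.2],[0,0,0]],
  [0,[0,0,0.2],[0,0,0]],
  [0,[0,0,0.2],[0,0,0]],
  [0,[0,0,0.2],[0,0,0]],
])

```text
time_s: 10.68
tool_pos: [0.5098, -0.1762, 0.1993]
tool_rot: [179.9, 0.1, 100.1]
force: [-0.4, -0.6, -4.0]
grip_width: 0.0237
```

```bash
python3 - <<'E'
from h import *
delta([.509,-.176,.195],100)
snap("scene","pics/s4.png")
s=cv2.imread("pics/s4.png")
cv2.imwrite("pics/c4.png",cv2.resize(s[200:320,200:360],(800,600),interpolation=cv2.INTER_CUBIC))
E
```

```text
pos [ 0.5098 -0.1762  0.1993] [1.7987e+02 5.0000e-02 1.0008e+02] F [-0.4 -0.6 -4. ] T [-0.05 -0.11 -0.04] w 0.0237 t 10.68 q7 23.5
shift cm [ 0.04 -0.08  0.43] turn [0.13 0.05 0.08] shift at target yaw [ 0.04 -0.08  0.43]
```

View pics/c4.png

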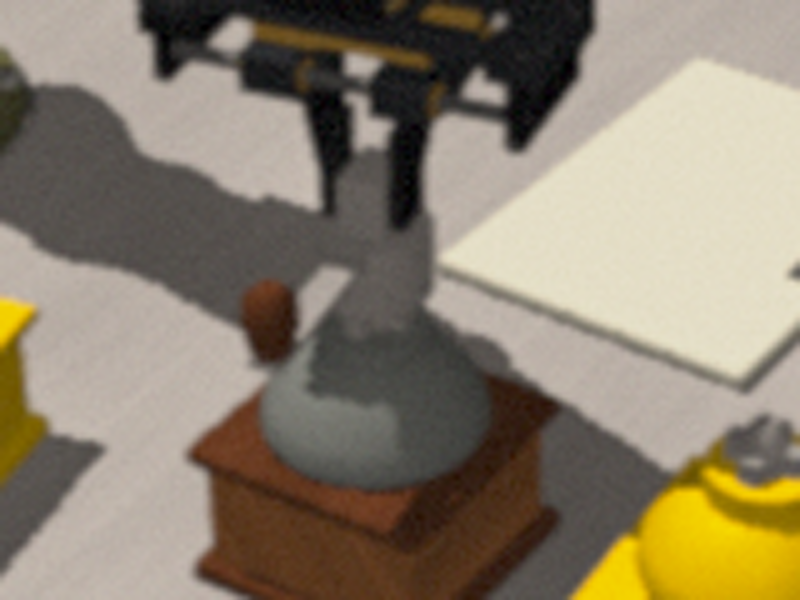

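The hub (crop x 345–435) sits centred over the collar and dome (x 260–490, centre 376), and there's no contact force yet. I'll go down gently.

Call:
servo_tool([
  [0,[0,0,0.1],[0,0,0]],
  [0,[0,0,0.1],[0,0,0]],
  [0,[0,0,0.1],[0,0,0]],
  [0,[0,0,0.1],[0,0,0]],
])

```text
time_s: 11.07
tool_pos: [0.5098, -0.1767, 0.1948]
tool_rot: [179.9, 0.1, 100.1]
force: [-1.7, 0.9, 3.4]
grip_width: 0.024
```

Call:
servo_tool([
  [0,[0,0,0.1],[0,0,0]],
  [0,[0,0,0.1],[0,0,0]],
  [0,[0,0,0.1],[0,0,0]],
])

```text
time_s: 11.32
tool_pos: [0.5099, -0.1767, 0.1948]
tool_rot: [179.9, 0.2, 100.1]
force: [-3.9, 1.3, 5.0]
grip_width: 0.0237
```

```bash
python3 - <<'E'
from h import *
delta([.509,-.176,.19],100)
E
```

```text
pos [ 0.5099 -0.1767  0.1948] [1.7986e+02 1.6000e-01 1.0006e+02] F [-3.9  1.3  5. ] T [0.2  0.84 0.03] w 0.0237 t 11.32 q7 23.4
shift cm [ 0.08 -0.08  0.48] turn [0.14 0.16 0.06] shift at target yaw [ 0.08 -0.08  0.48]
```

Contact at z=0.1948 with a side force of -3.9 N in x. I'll ease that way and keep light pressure.

Call:
servo_tool([
  [0,[0.03,-0.1,0],[0,0,0]],
  [0,[0,-0.05,0.05],[0,0,0]],
  [0,[0,0,0.1],[0,0,0]],
  [0,[0,0,0.1],[0,0,0]],
])

```text
time_s: 11.65
tool_pos: [0.5093, -0.1767, 0.1948]
tool_rot: [179.7, 0.3, 100.1]
force: [-4.1, 1.4, 8.1]
grip_width: 0.0238
```

```bash
python3 - <<'E'
from h import *
delta([.509,-.176,.19],100)
E
```

```text
pos [ 0.5093 -0.1767  0.1948] [179.7    0.28 100.07] F [-4.1  1.4  8.1] T [ 0.3   0.91 -0.04] w 0.0238 t 11.65 q7 23.5
shift cm [ 0.07 -0.02  0.48] turn [0.3  0.27 0.07] shift at target yaw [ 0.07 -0.02  0.48]
```

Call:
servo_tool([
  [0,[0,0,-0.1],[0,0,0]],
  [0,[0,-0.15,0],[-0.3,-0.3,0]],
  [0,[0.05,-0.1,0],[0,0,0]],
  [0,[0,0,0.1],[0,0,0]],
  [0,[0,0,0.1],[0,0,0]],
])

```text
time_s: 12.07
tool_pos: [0.5078, -0.177, 0.1948]
tool_rot: [179.2, 0.7, 100.1]
force: [-2.1, 0.1, 7.4]
grip_width: 0.024
```

```bash
python3 - <<'E'
from h import *
delta([.508,-.176,.19],100)
E
```

```text
pos [ 0.5078 -0.177   0.1948] [179.2    0.71 100.07] F [-2.1  0.1  7.4] T [0.32 0.82 0.01] w 0.024 t 12.07 q7 23.7
shift cm [0.1  0.03 0.48] turn [0.81 0.7  0.07] shift at target yaw [0.09 0.04 0.48]
```

z is the same to 0.1 mm across a 2 mm side shift, so the teeth are resting on teeth. I'll level and sweep the angle under light pressure.

Call:
servo_tool([
  [0,[0.04,0.05,0],[0.8,0.7,0]],
  [0,[0,0,0.05],[0,0,1.5]],
  [0,[0,0,0.1],[0,0,1.5]],
  [0,[0,0,0.1],[0,0,1.5]],
])

```text
time_s: 12.4
tool_pos: [0.5088, -0.177, 0.1948]
tool_rot: [180.0, 0.0, 95.4]
force: [-2.9, 0.6, 6.7]
grip_width: 0.024
```

```bash
python3 - <<'E'
from h import *
delta([.508,-.176,.19],100)
E
```

```text
pos [ 0.5088 -0.177   0.1948] [1.800e+02 5.000e-02 9.541e+01] F [-2.9  0.6  6.7] T [0.18 0.52 0.1 ] w 0.024 t 12.4 q7 18.9
shift cm [ 0.11 -0.07  0.48] turn [ 0.    0.05 -4.59] shift at target yaw [ 0.12 -0.06  0.48]
```

Call:
servo_tool([
  [0,[0,0,0.05],[0,0,-2]],
  [0,[0,0,0.1],[0,0,-2]],
  [0,[0,0,0.1],[0,0,-2]],
  [0,[0,0,0.1],[0,0,-1.5]],
  [0,[0,0,0.1],[0,0,-1.5]],
  [0,[0,0,0.1],[0,0,-1.5]],
])

```text
time_s: 12.9
tool_pos: [0.5102, -0.1774, 0.1948]
tool_rot: [180.0, 0.1, 106.2]
force: [-1.6, 1.2, 5.9]
grip_width: 0.0235
```

Call:
servo_tool([
  [0,[0,0,0.1],[0,0,-1.5]],
  [0,[0,0,0.1],[0,0,-1.5]],
  [0,[0,0,0.1],[0,0,-1]],
])

```text
time_s: 13.15
tool_pos: [0.5108, -0.1774, 0.1948]
tool_rot: [180.0, 0.0, 110.4]
force: [-2.9, -0.1, 6.2]
grip_width: 0.0235
```

```bash
python3 - <<'E'
from h import *
delta([.508,-.176,.19],100)
E
```

```text
pos [ 0.5108 -0.1774  0.1948] [1.8000e+02 4.0000e-02 1.1038e+02] F [-2.9 -0.1  6.2] T [ 0.21  0.56 -0.1 ] w 0.0235 t 13.15 q7 33.6
shift cm [ 0.23 -0.21  0.48] turn [ 0.    0.04 10.38] shift at target yaw [ 0.18 -0.25  0.48]
```

No mesh anywhere near "teeth aligned". That makes sense: the hub's inward teeth go into the gaps between the spindle's teeth, which is 45° from aligned. So mesh should be near tool yaw 145 (arm at about -35°). I'll lift 3 mm, turn there and recentre.

Call:
servo_tool([
  [0,[0,0,-0.4],[0,0,0]],
  [0,[0.1,-0.15,0],[0,0,-4]],
  [0,[0,0,0],[0,0,-5]],
  [0,[0,0,0],[0,0,-5]],
  [0,[0,0,0],[0,0,-5]],
  [0,[0,0,0],[0,0,-4]],
  [0,[0,0,0],[0,0,-2]],
  [0,[0,0,0],[0,0,0]],
  [0,[0,0,0],[0,0,0]],
])

```text
time_s: 13.9
tool_pos: [0.5081, -0.1778, 0.1947]
tool_rot: [-179.9, -0.4, 136.3]
force: [-0.4, 0.4, -0.1]
grip_width: 0.0239
```

```bash
python3 - <<'E'
from h import *
delta([.509,-.1765,.194],145)
E
```

```text
pos [ 0.5081 -0.1778  0.1947] [-179.91   -0.42  136.33] F [-0.4  0.4 -0.1] T [ 0.09  0.   -0.01] w 0.0239 t 13.9 q7 59.6
shift cm [0.02 0.16 0.07] turn [-0.06 -0.42 -8.67] shift at target yaw [-0.    0.16  0.07]
```

Call:
servo_tool([
  [0,[0,0.05,0],[0,-0.4,-1.5]],
  [0,[0,0.05,0.05],[0,0,-1.5]],
  [0,[0,0,0.1],[0,0,-1.5]],
  [0,[0,0,0.1],[0,0,-1]],
])

```text
time_s: 14.23
tool_pos: [0.5088, -0.1776, 0.1926]
tool_rot: [-179.9, 0.0, 142.1]
force: [1.0, -0.6, -3.0]
grip_width: 0.0236
```

Call:
servo_tool([
  [0,[0,0,0.1],[0,0,-1]],
  [0,[0,0,0.1],[0,0,-1]],
  [0,[0,0,0.1],[0,0,0]],
])

```text
time_s: 14.48
tool_pos: [0.5095, -0.1769, 0.1886]
tool_rot: [-180.0, 0.1, 144.4]
force: [0.3, 0.2, -3.4]
grip_width: 0.0238
```

```bash
python3 - <<'E'
from h import *
delta([.509,-.1765,.194],145)
E
```

```text
pos [ 0.5095 -0.1769  0.1886] [-1.7995e+02  7.0000e-02  1.4440e+02] F [ 0.3  0.2 -3.4] T [ 0.1  -0.38 -0.05] w 0.0238 t 14.48 q7 67.2
shift cm [ 0.06  0.   -0.54] turn [-0.05  0.07 -0.6 ] shift at target yaw [ 0.06  0.01 -0.54]
```

It meshed and is going down freely (z=0.1886, no load). Easing down; home should be at about 0.1828.

Call:
servo_tool([
  [0,[0,0,0.1],[0,0,0]],
  [0,[0,0,0.1],[0,0,0]],
  [0,[0,0,0.1],[0,0,0]],
  [0,[0,0,0.1],[0,0,0]],
])

```text
time_s: 14.82
tool_pos: [0.5095, -0.1768, 0.1836]
tool_rot: [-180.0, 0.1, 144.4]
force: [0.9, -0.8, -3.2]
grip_width: 0.0236
```

Call:
servo_tool([
  [0,[0,0,0.1],[0,0,0]],
  [0,[0,0,0.1],[0,0,0]],
  [0,[0,0,0.1],[0,0,0]],
])

```text
time_s: 15.07
tool_pos: [0.5096, -0.1769, 0.1829]
tool_rot: [-179.9, 0.1, 144.4]
force: [-2.0, 0.1, 4.8]
grip_width: 0.0241
```

```bash
python3 - <<'E'
from h import *
delta([.509,-.1765,.182],145)
E
```

```text
pos [ 0.5096 -0.1769  0.1829] [-1.7994e+02  8.0000e-02  1.4437e+02] F [-2.   0.1  4.8] T [0.36 0.31 0.03] w 0.0241 t 15.07 q7 67.0
shift cm [ 0.07 -0.01  0.09] turn [-0.06  0.08 -0.63] shift at target yaw [ 0.07 -0.01  0.09]
```

It stopped at z=0.1829, 11.9 mm below the tooth-top contact, so it's home. Releasing and backing straight up.

Call:
servo_tool([
  [0.7,[0,0,0],[0,0,0]],
  [0.7,[0,0,0],[0,0,0]],
  [0.7,[0,0,0],[0,0,0]],
  [0.7,[0,0,0],[0,0,0]],
  [0.7,[0,0,0],[0,0,0]],
  [0.7,[0,0,0],[0,0,0]],
  [0.7,[0,0,-0.5],[0,0,0]],
  [0.7,[0,0,-1],[0,0,0]],
  [0.7,[0,0,-1.5],[0,0,0]],
  [0.7,[0,0,-1.5],[0,0,0]],
  [0.7,[0,0,-1.5],[0,0,0]],
  [0.7,[0,0,-1.5],[0,0,0]],
  [0.7,[0,0,-1.5],[0,0,0]],
  [0.7,[0,0,-1.5],[0,0,0]],
  [0.7,[0,0,-1],[0,0,0]],
  [0.7,[0,0,-0.5],[0,0,0]],
  [0.7,[0,0,0],[0,0,0]],
  [0.7,[0,0,0],[0,0,0]],
])

```text
time_s: 16.57
tool_pos: [0.5098, -0.1766, 0.3159]
tool_rot: [-179.9, 0.4, 144.4]
force: [-0.8, -0.5, 0.4]
grip_width: 0.0613
```

```bash
python3 - <<'E'
from h import *
delta([.509,-.1765,.182],145)
snap("scene","pics/s5.png")
s=cv2.imread("pics/s5.png")
cv2.imwrite("pics/c5.png",cv2.resize(s[160:460,80:480],(800,600),interpolation=cv2.INTER_CUBIC))
# expected pixels in the crop when home, arm at -35.6+/-
c=np.array([.509,-.1765,.14]); a=np.radians(144.4-180-.5)
for n,r,h in(("block top",0,.066),("knob top",.108,.068),("hub bottom",0,0)):
    print(n,(proj("pics/s5.npz",c+[r*np.cos(a),r*np.sin(a),h])-[80,160])*2)
E
```

```text
pos [ 0.5098 -0.1766  0.3159] [-179.95    0.36  144.41] F [-0.8 -0.5  0.4] T [ 0.08 -0.1  -0.07] w 0.0613 t 16.57 q7 68.8
shift cm [ 0.15 -0.03 13.39] turn [-0.06  0.36 -0.59] shift at target yaw [ 0.07 -0.04 13.39]
block top [385.39887799 159.24542277]
knob top [420.31708929 208.10488862]
hub bottom [386.79724727 207.23157757]
```

View pics/c5.png

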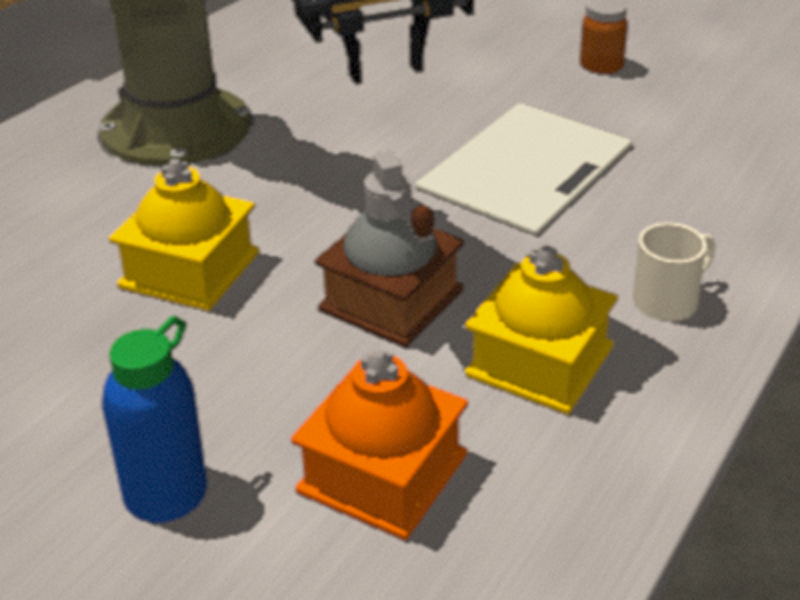

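The crank sits on the mill upright. Its block top is at (387,158), against an expected (385,159) when home, and its knob top is at (422,207), against (420,208). The flask, mug and jar haven't moved. Handing in.

```bash
python3 -c "
from cell import env
print(env.sign_off())"
```

```text
the job is handed in; nothing more can be done
None
```

The crank is on the mill, meshed and fully home on the collar. The gripper has let go and is about 13 cm clear. The job took about 16.6 s of robot time.

- **Finding the mesh:** I first lowered the hub with its teeth lined up with the spindle's teeth, where it can't mesh. The hub's teeth go into the gaps, 45° away. I turned it there under light pressure and it dropped in at about tool yaw 142–144°.
- **Fully home:** it stopped 11.9 mm below the tooth-top contact, against the 12 mm given. The highest upward contact force I read was about 8 N.
- **Final picture:** the block and knob are within about 1 pixel of where they should be when home. The flask, mug and jar look unmoved.
- **Disagreements:** the two cameras differed by 3–4 mm on the mill's position, settled by touch. The absolute contact heights were about 1.8 mm above what I expected, probably from a small shift in the grip. Twice the arm drifted a few mm to 4 cm lower than commanded while turning or travelling. The first time I corrected it; the second ended in only a light touch on the teeth.

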